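# Touch probe check: zero on the block, then probe two workpieces

## Task

Take the touch probe out of its forked stand and, holding it upright, press its sprung tip gently onto the middle of the round blue dye spot on each of three pieces, so that the plunger gives a few millimetres but does not bottom out hard: first on the setting block to zero it, then on the box-section offcut, last on the flat bar. Then hang the probe back in the stand's slot, upright with its collar resting on both tines, and let go. Do not shift the three pieces or disturb the other things on the table.

Things in the scene. Friction and masses are not known exactly. Their poses are not given: they have to be found in the camera images.
- probe: Touch probe, loose, 0.17 kg, 170 mm tall, hanging upright in the stand at the start. Origin on its axis at the underside of the steel collar; z up along the axis. Above the origin: round collar 36 mm dia, z 0 to 8 mm; square black handle 30 x 30 mm (flats facing the x and y axes), z 8 to 66 mm; steel button to z 70 mm. Below: steel shaft 12 mm dia to z -55 mm, then the 6 mm sprung stylus with an 8 mm ball, lowest point at z -100 mm when not pressed.
- probe_grip (a point): Point on the probe's axis at the middle of the square handle's grip, 40 mm above the collar's underside; axes as the probe's.
- probe_tip (a point): Lowest point of the stylus ball; moves with the plunger (100 mm below the collar's underside when not pressed).
- plunger (a joint): How far the sprung stylus is pushed into the probe, m: 0 free, 0.012 bottomed. Spring: about 1 N to start it, plus 0.35 N per mm (about 5.3 N at the end of its travel).
- stand: Fixed probe stand. Steel base plate 120 x 100 x 10 mm (reaching x -55 to +65 mm), rear column, and on it an aluminium fork whose upper face is 120 mm above the table. Origin on the table under the seat; the open end of the fork faces the stand's -x; z up.
- stand_seat (a point): Where the centre of the probe's collar underside belongs: on the upper face of the fork, mid-way between the tines; axes as the stand's. Slot 20 mm wide, tines 20 mm wide each; the slot runs along x from its closed end at x +12 mm to the open end at x -35 mm.
- setting_block: Ground light-grey steel setting block, 50 x 75 x 25 mm (x, y, z), 0.7 kg, loose, flat on the table, six dark round spots on top. Origin centre of underside, z up.
- setting_block_mark (a point): Centre of the 16 mm blue dye spot on the block's top, at the middle, 25 mm above the table.
- box_section: Dark steel box-section offcut (square tube), 40 x 140 x 40 mm (x, y, z), 0.48 kg, loose, lying on the table. Origin centre of underside, z up.
- box_section_mark (a point): Centre of the 16 mm blue dye spot on the tube's top near one end (45 mm from the middle, towards +y of the piece), 40 mm above the table.
- flat_bar: Dark drilled steel flat bar, 40 x 220 x 10 mm (x, y, z), 0.66 kg, loose, lying on the table. Origin centre of underside, z up.
- flat_bar_mark (a point): Centre of the 16 mm blue dye spot on the bar's top (60 mm from the middle, towards -y of the piece), 10 mm above the table.
- v_block: Bystander: light steel V-block, 45 x 50 x 42 mm. Origin centre of underside.
- tape_measure: Bystander: yellow tape measure, 38 x 99 x 65 mm. Origin centre of underside.
- g_clamp: Bystander: dark G-clamp lying flat, 93 x 105 x 18 mm. Origin centre of underside.
- short_tube: Bystander: short aluminium square tube, 30 x 60 x 30 mm, without a dye spot. Origin centre of underside.
There are look-alikes about, which are no part of the job. Leave any brown look-alike of the box_section alone.

How it is judged:
On the way, in this order (a step that is already met when the one before it is completed fails the run):
1. the upright probe's tip is pressed onto the dye spot of the ground setting block: within 8 mm of the spot's centre, plunger pushed in 1.5 mm or more, for 0.2 s (value of joint plunger above 0.0015 m and distance between probe_tip and setting_block_mark below 0.008 m and contact force between probe and setting_block above 0.3 N and angle between probe's own z axis and vertical below 0.26 rad), for 0.2 s.
2. the upright probe's tip is pressed onto the dye spot of the box-section offcut: within 8 mm of the spot's centre, plunger pushed in 1.5 mm or more, for 0.2 s (value of joint plunger above 0.0015 m and distance between probe_tip and box_section_mark below 0.008 m and contact force between probe and box_section above 0.3 N and angle between probe's own z axis and vertical below 0.26 rad), for 0.2 s.
3. the upright probe's tip is pressed onto the dye spot of the flat bar: within 8 mm of the spot's centre, plunger pushed in 1.5 mm or more, for 0.2 s (value of joint plunger above 0.0015 m and distance between probe_tip and flat_bar_mark below 0.008 m and contact force between probe and flat_bar above 0.3 N and angle between probe's own z axis and vertical below 0.26 rad), for 0.2 s.
At the end, for the whole second after the job is handed in: The probe hangs at rest in the stand, upright within 6 degrees: collar within 4 mm of the fork's upper face, axis within 6 mm of the slot's middle and 20 mm before to 9 mm behind the seat. The three pieces lie within 12 mm of where they lay, bystanders within 20 mm (x of probe in the frame of stand_seat between -0.02 and 0.009 m and y of probe in the frame of stand_seat between -0.006 and 0.006 m and z of probe in the frame of stand_seat between -0.004 and 0.004 m and angle between probe's own z axis and vertical below 0.1 rad and linear speed of probe below 0.02 m/s and distance of each of setting_block, box_section, flat_bar from where it was at the start of the episode below 0.012 m); the robot touches nothing.
It fails at once if one of the three pieces is pushed more than 12 mm from where it lay (distance of any of setting_block, box_section, flat_bar from where it was at the start of the episode above 0.012 m).
It fails at once if the probe is pressed on a piece with more than 15 N (contact force between probe and setting_block above 15 N or contact force between probe and box_section above 15 N or contact force between probe and flat_bar above 15 N).
It fails at once if a bystander (V-block, tape measure, G-clamp, short tube) is moved more than 20 mm (distance of any of v_block, tape_measure, g_clamp, short_tube from where it was at the start of the episode above 0.02 m).
It also fails if it takes over 59 s, if anything falls off the work surface, if the arm or the gripper's body presses on something with over 40 N, if the wrist force passes 120 N, or if a joint passes its speed limit or range.

## Robot

A 6-joint arm with a two-finger parallel gripper is mounted at the origin on the work surface; the furniture and walls round the work are solid. World frame = base frame: x ahead of the robot, y to its left, z up, the work surface at z = 0. Lengths are in m, angles in rad, forces in N, time in s.
With the tool pointing down it reaches from about 0.25 to 0.775 m from the base axis. Payload 4 kg.
Tool frame: the origin (TCP) lies midway between the tips of the shut fingers; the grasp point (between the pads) lies 19 mm behind it (robot.tcp_to_grasp is the distance from the TCP to the grasp point, in m); x points along the fingers, y is the direction in which the jaws open and shut, and the axes are right-handed (so a half turn about x gives the same grasp; the last joint's range is limited). The gripper opens to 94 mm and grips with 3 to 60 N. Pads are 16 mm wide; open, the fingers measure 119 mm over their backs; the gripper's body (75 mm by 177 mm) begins 78 mm behind the grasp point.
Start: joints at [-1.359, 0.087, 1.371, -0, 1.684, -0.103], TCP at [0.17, -0.523, 0.206] pointing down, gripper open.
Joint ranges: [-3.1, 3.1], [-0.76, 2.03], [0.27, 2.55], [-1.08, 4.22], [0.17, 2.65], [-2.57, 2.57]. Speed limits (rad/s): [2.79, 2.79, 3.14, 3.14, 3.14, 3.14].

## Interface

Orientations are given as [roll, pitch, yaw] about the fixed x, y, z axes, in that order (R = Rz(yaw) Ry(pitch) Rx(roll)).
In Python, from bench import robot gives the robot as it stands.
- The arm moves only by the tool send_rows, never from a script. Its argument "increments" is a list of rows, each a list of 5 numbers: the opening, from -1 (shut) to 1 (fully open), so that 0 is half open, then the shift along the tool's x, y, z in m, then the turn about the tool's x in rad. In form: [[hand, tx, ty, tz, roll], ...]. A call has 1 to 5 rows; each row is the pose to reach, as a shift and turn from the pose commanded when the call began, along the tool's axes at that moment; what a row does not reach only later rows make up. A row lasts 1/12 s, in which the tool goes at most 41.7 mm and 7.16 degrees, less where a joint would pass 70% of its speed; a pose out of reach is approached as far as the arm can. A call with a gripper value outside its range is refused whole. The fingers move at their own pace and stop on an object; the grip force is fixed at half the most. Time passes only in rows, so rows that repeat a pose let the fingers close. It gives the time, the measured TCP pose, the force and the opening at its end, in the units of the state.
- robot.get_obs(): the state, without advancing time (a new reading comes with each control period).
- robot.snapshot(name): name is "side" or "top" or "wrist"; returns a dict with "image" (384x512x3 uint8, red, green, blue), "intrinsics" (3x3 intrinsics, pixels), "world_from_camera" (4x4, takes a point from camera to world coordinates). Camera axes: x right, y down, z forward; pixel columns grow to the right and rows downward; lengths in m; the calibration is good to about 2 mm. A picture is of the moment at which its call begins. There is no depth.
- robot.close_job(): hands the job in, once; it reports no verdict.
The state is a dict: "time": time; "joint_positions": joint angles; "qvel": joint speeds; "joint_torque": joint torques, N m; "tool_pos": TCP position; "ee_rot": TCP orientation; "wrist_force": force on the tool from outside, world axes, zero at the start; "wrist_torque": the same for the moment, N m; "width": finger opening in m.
Only numpy, scipy, OpenCV 4.12 (cv2) and the standard library are available. Lean on these libraries where they do the work, as an engineer would, in place of code of your own. Each camera call takes 0.05 s, during which the arm holds its last target.

## Working session

There is one attempt and no reset: what is moved stays moved. The work goes in short steps, Python scripts to look and compute and a tool call to move; the robot and the scene stay as the last step left them, time stands still between calls to the robot, and variables do not carry over. Pictures are saved under pics/ and viewed, and the job is handed in when it is done.

Besides the shell and the picture viewer there is one more tool, called after "Request:" as name([rows], argument=value, ...), one row to a line, values as JSON. send_rows: Moves the arm, as the interface text tells. Its arguments: {"type":"object","properties":{"increments":{"type":"array"}},"required":["increments"]}

```bash
ls; mkdir -p pics; cat > h.py <<'E'
import numpy as np, cv2
from bench import robot
def snap(n,f):
    s=robot.snapshot(n); cv2.imwrite('pics/'+f+'.png',cv2.cvtColor(s['image'],cv2.COLOR_RGB2BGR))
    np.savez('pics/'+f+'.npz',K=s['intrinsics'],T=s['world_from_camera']); return s
def ray(f,u,v):
    d=np.load('pics/'+f+'.npz'); K,T=d['K'],d['T']
    r=T[:3,:3]@np.linalg.solve(K,[u,v,1.]); return T[:3,3],r
def atz(f,u,v,z):
    o,r=ray(f,u,v); return o+r*(z-o[2])/r[2]
def proj(f,p):
    d=np.load('pics/'+f+'.npz'); K,T=d['K'],d['T']
    c=T[:3,:3].T@(np.array(p)-T[:3,3]); q=K@c; return q[:2]/q[2]
def crop(f,u0,v0,w,h,k):
    im=cv2.imread('pics/'+f+'.png')[v0:v0+h,u0:u0+w]; cv2.imwrite(f'pics/{f}_c{u0}_{v0}.png',cv2.resize(im,None,fx=k,fy=k,interpolation=cv2.INTER_CUBIC))
def tri(*obs):
    A=np.zeros((3,3));b=np.zeros(3)
    for f,u,v in obs:
        o,r=ray(f,u,v); r=r/np.linalg.norm(r); P=np.eye(3)-np.outer(r,r); A+=P;b+=P@o
    return np.linalg.solve(A,b)
E
python3 - <<'E'
from h import *
for n in ['top','side','wrist']: snap(n,n+'0')
print(robot.get_obs())
for n in ['top0','side0','wrist0']: print(np.load('pics/'+n+'.npz')['T'].round(3).tolist())
E
```

```text
pics
{'time': 0.15, 'joint_positions': array([-1.35911487e+00,  8.77861992e-02,  1.37188345e+00, -2.86071415e-05,
        1.68360859e+00, -1.03089212e-01]), 'qvel': array([-0.00098319, -0.00330679, -0.00364038, -0.00061164, -0.00096139,
       -0.00103247]), 'joint_torque': array([ 1.10953184e-03, -3.40642548e+01, -3.02793610e+01,  7.18084630e-02,
        3.05021997e-02, -1.24285125e-04]), 'tool_pos': array([ 0.17018218, -0.52256717,  0.20458453]), 'ee_rot': array([-1.6570202 ,  1.5691105 ,  1.79933993]), 'wrist_force': array([ 1.04847716, -0.13321075,  1.44113261]), 'wrist_torque': array([-0.03355973, -0.03451829, -0.02362332]), 'width': 0.09397742057149615}
[[-0.026, -0.999, 0.045, 0.496], [-1.0, 0.026, -0.008, -0.039], [0.007, -0.045, -0.999, 1.537], [0.0, 0.0, 0.0, 1.0]]
[[-0.944, -0.152, 0.294, 0.189], [-0.331, 0.478, -0.814, 1.023], [-0.017, -0.865, -0.501, 0.771], [0.0, 0.0, 0.0, 1.0]]
[[0.309, -0.911, -0.274, 0.25], [-0.951, -0.296, -0.088, -0.497], [-0.001, 0.288, -0.958, 0.383], [0.0, 0.0, 0.0, 1.0]]
```

View pics/top0.png

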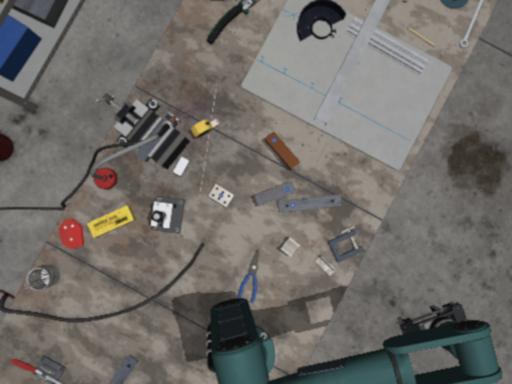

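View pics/side0.png

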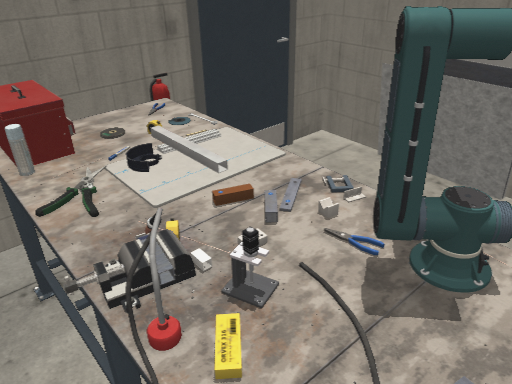

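View pics/wrist0.png

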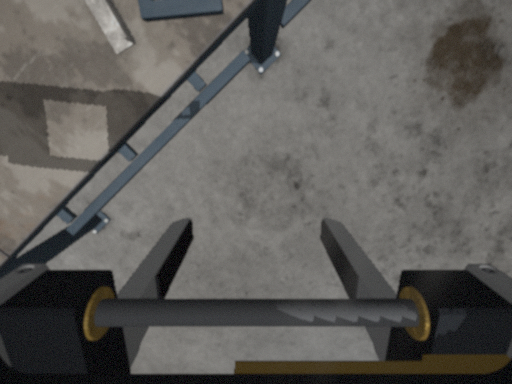

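```bash
python3 - <<'E'
from h import *
crop('top0',130,110,230,170,3.4)
crop('side0',190,165,190,150,4)
crop('top0',140,160,110,80,7)
E
```

```text
(no output)
```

View pics/top0_c130_110.png

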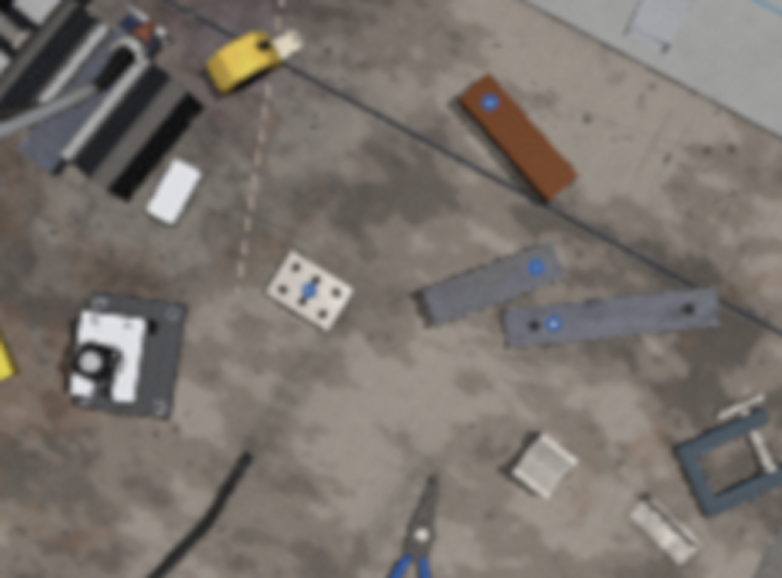

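View pics/side0_c190_165.png

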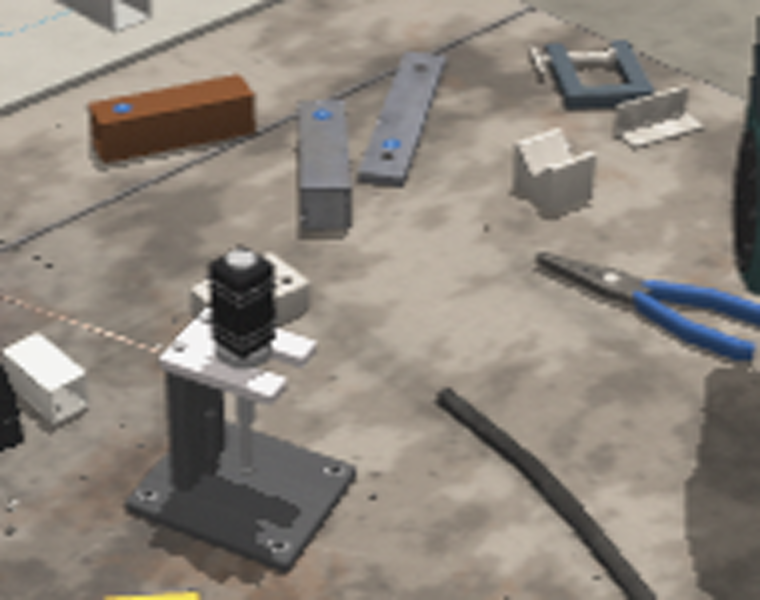

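View pics/top0_c140_160.png

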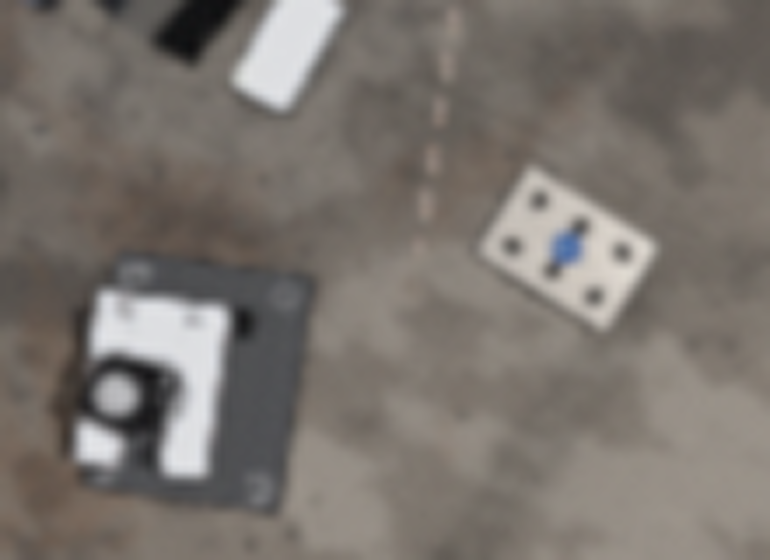

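```bash
python3 - <<'E'
from h import *
for n,u,v,z in [('block',221,195.4,.025),('box',287.6,188.5,.04),('bar',292.6,205,.01),('button',156.6,216.4,.19)]:
    print(n,atz('top0',u,v,z).round(4))
print('tri button',tri(('top0',156.6,216.4),('side0',190+241/4,165+257/4)).round(4))
print('tri box',tri(('top0',287.6,188.5),('side0',190+323/4,165+115/4)).round(4))
print('tri bar',tri(('top0',292.6,205),('side0',190+391/4,165+145/4)).round(4))
# plate corners, fork corners
for p in [(315,278),(278,512)]: print('plate',atz('top0',140+p[0]/7,160+p[1]/7,.01).round(4))
for p in [(98,288),(230,300),(210,478),(165,474),(74,460),(122,466)]: print('fork',atz('top0',140+p[0]/7,160+p[1]/7,.12).round(4))
def yaw(f,a,b,z,k,o):
    P=[atz(f,o[0]+q[0]/k,o[1]+q[1]/k,z) for q in (a,b)]; d=P[1]-P[0]; return np.degrees(np.arctan2(d[1],d[0])),np.linalg.norm(d)
print(np.load('pics/top0.npz')['K'])
E
```

```text
block [0.5488 0.0698 0.025 ]
box [ 0.566  -0.1597  0.04  ]
bar [ 0.5094 -0.1778  0.01  ]
button [0.4838 0.2566 0.19  ]
tri button [0.4832 0.2565 0.1899]
tri box [ 0.5647 -0.1602  0.0389]
tri bar [ 0.5084 -0.1782  0.0088]
plate [0.5376 0.1964 0.01  ]
plate [0.4221 0.217  0.01  ]
fork [0.5326 0.2796 0.12  ]
fork [0.5254 0.2189 0.12  ]
fork [0.4438 0.2295 0.12  ]
fork [0.4462 0.2502 0.12  ]
fork [0.4537 0.2918 0.12  ]
fork [0.4504 0.2698 0.12  ]
[[438.10824603   0.         255.87536114]
 [  0.         438.10824603 190.27167337]
 [  0.           0.           1.        ]]
```

```bash
python3 - <<'E'
from h import *
from scipy.spatial.transform import Rotation as R
crop('side0',80,190,160,180,4); crop('top0',80,80,130,120,6)
o=robot.get_obs(); M=R.from_euler('xyz',o['ee_rot']).as_matrix(); print(M.round(3))
d=np.load('pics/wrist0.npz')['T']; t=o['tool_pos']; print('cam in tool', (M.T@(d[:3,3]-t)).round(4)); print((M.T@d[:3,:3]).round(3))
E
```

```text
[[-0.     0.31  -0.951]
 [ 0.002 -0.951 -0.31 ]
 [-1.    -0.002 -0.   ]]
cam in tool [-0.1788 -0.0002 -0.0839]
[[-0.    -0.288  0.958]
 [ 1.    -0.001  0.   ]
 [ 0.     0.958  0.288]]
```

View pics/side0_c80_190.png

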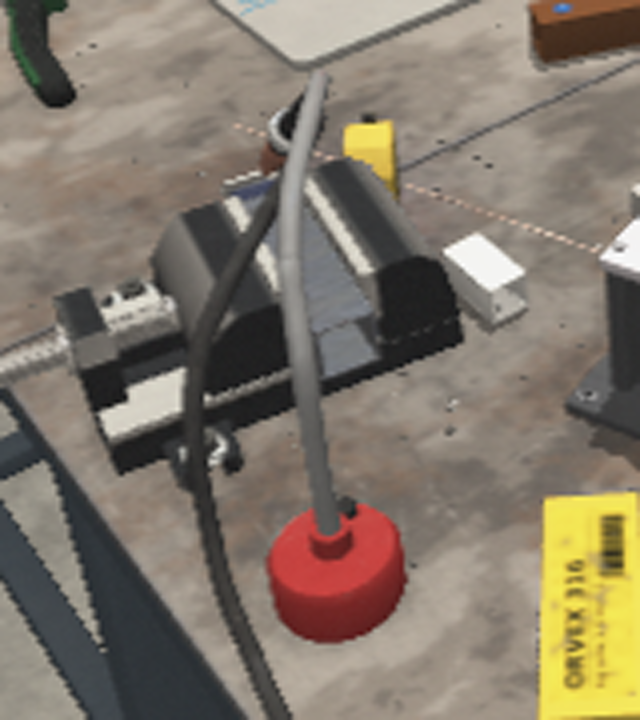

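View pics/top0_c80_80.png

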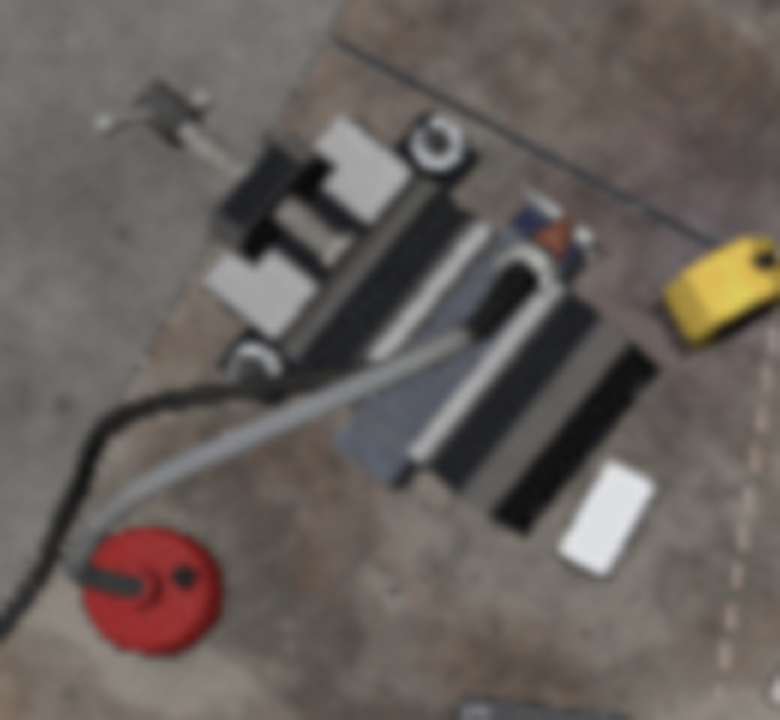

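```bash
cat >> h.py <<'E'
from scipy.spatial.transform import Rotation as R
def move(p,ang=None):
    o=robot.get_obs(); M=R.from_euler('xyz',o['ee_rot']).as_matrix()
    d=M.T@(np.array(p)-o['tool_pos']); a=np.degrees(np.arctan2(M[1,1],M[0,1]))
    print('t',o['time'],'tool d',d.round(4),'dist',np.linalg.norm(d).round(3),'yang',a.round(2), 'roll',None if ang is None else np.radians(-(ang-a)).round(4),'q',o['joint_positions'].round(2),'F',o['wrist_force'].round(2),'w',round(o['width'],4))
E
python3 - <<'E'
from h import *
move([.483,.2565,.25],-9)
E
```

```text
t 0.15 tool d [-0.0443 -0.644  -0.5387] dist 0.841 yang -71.97 roll -1.0989 q [-1.36  0.09  1.37 -0.    1.68 -0.1 ] F [ 1.05 -0.13  1.44] w 0.094
```

Request:
send_rows([
  [1, -0.045, -0.03, -0.025, 0],
  [1, -0.045, -0.062, -0.052, 0],
  [1, -0.045, -0.094, -0.078, 0],
  [1, -0.045, -0.125, -0.105, 0],
  [1, -0.045, -0.156, -0.131, 0],
])

```text
time: 0.57
tool_pos: [0.2427, -0.3428, 0.2506]
ee_rot: [2.123, 1.57, -0.705]
wrist_force: [1.3, -0.2, -0.2]
width: 0.0938
```

Request:
send_rows([
  [1, 0, -0.031, -0.026, 0],
  [1, 0, -0.062, -0.052, 0],
  [1, 0, -0.094, -0.078, 0],
  [1, 0, -0.125, -0.105, 0],
  [1, 0, -0.156, -0.131, 0],
])

```text
time: 0.98
tool_pos: [0.3187, -0.1535, 0.2503]
ee_rot: [2.394, 1.57, -0.434]
wrist_force: [1.0, 0.5, 0.1]
width: 0.0939
```

```bash
python3 - <<'E'
from h import *
move([.483,.2565,.25],-9)
E
```

```text
t 0.9833 tool d [ 3.000e-04 -3.392e-01 -2.829e-01] dist 0.442 yang -72.01 roll -1.0997 q [-0.61 -0.36  1.68  0.    1.83  0.65] F [1.03 0.49 0.09] w 0.0939
```

Request:
send_rows([
  [1, 0, -0.031, -0.026, -0.12],
  [1, 0, -0.062, -0.052, -0.24],
  [1, 0, -0.094, -0.078, -0.36],
  [1, 0, -0.125, -0.105, -0.48],
  [1, 0, -0.156, -0.131, -0.6],
])

```text
time: 1.4
tool_pos: [0.395, 0.0356, 0.2504]
ee_rot: [1.805, 1.57, -0.415]
wrist_force: [0.6, -0.4, 0.2]
width: 0.0941
```

```bash
python3 - <<'E'
from h import *
move([.483,.2565,.25],-9)
E
```

```text
t 1.4 tool d [ 0.0004 -0.0635 -0.2291] dist 0.238 yang -37.22 roll -0.4925 q [-0.05 -0.26  1.61 -0.    1.8   0.6 ] F [ 0.56 -0.43  0.22] w 0.0941
```

Request:
send_rows([
  [1, 0, -0.01, -0.037, -0.12],
  [1, 0, -0.02, -0.074, -0.24],
  [1, 0, -0.03, -0.111, -0.36],
  [1, 0, -0.04, -0.148, -0.48],
  [1, 0, -0.05, -0.185, -0.4925],
])

```text
time: 1.82
tool_pos: [0.4682, 0.2126, 0.25]
ee_rot: [-0.634, 1.57, -2.363]
wrist_force: [0.2, 0.5, -0.1]
width: 0.0942
```

```bash
python3 - <<'E'
from h import *
s=snap('wrist','w1'); move([.483,.2565,.25],-9)
E
```

```text
t 1.8667 tool d [-0.0017  0.0071 -0.0399] dist 0.041 yang -8.95 roll 0.0009 q [0.32 0.01 1.37 0.   1.76 0.48] F [ 2.    3.24 -1.24] w 0.0942
```

View pics/w1.png

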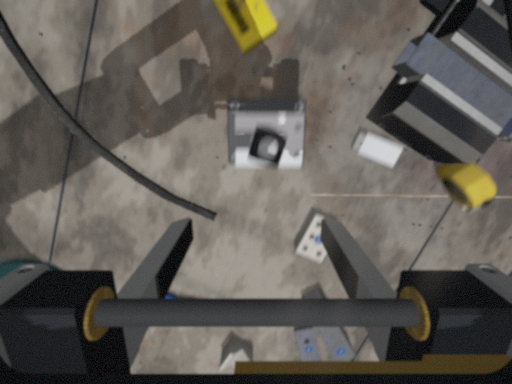

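```bash
python3 - <<'E'
from h import *
crop('w1',215,85,110,95,7)
E
```

```text
(no output)
```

View pics/w1_c215_85.png

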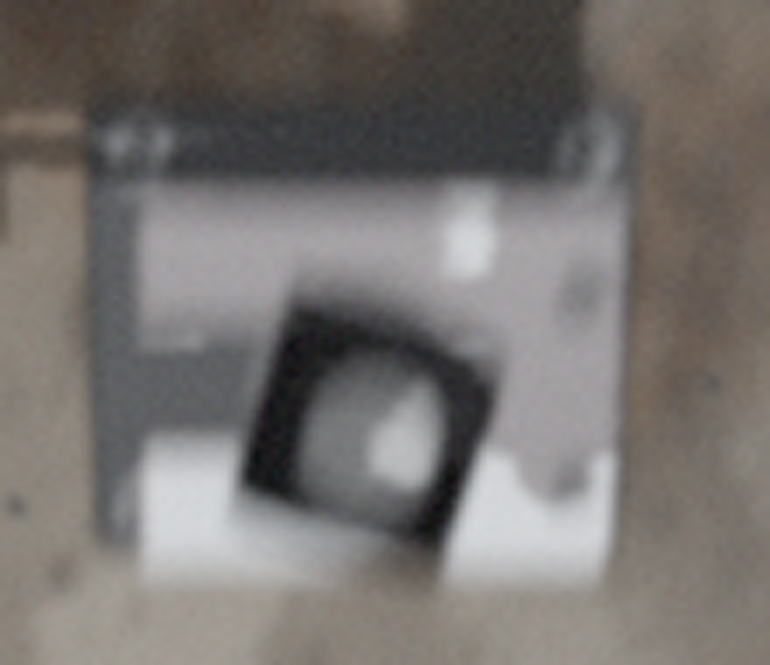

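```bash
python3 - <<'E'
from h import *
P=lambda u,v,z: atz('w1',215+u/7,85+v/7,z)
c=[P(u,v,.186) for u,v in [(295,303),(497,385),(437,542),(243,490)]]
for i in range(4):
    d=c[(i+1)%4]-c[i]; print(np.degrees(np.arctan2(d[1],d[0])).round(1),np.linalg.norm(d).round(4))
print('centre',np.mean(c,0).round(4),'button',P(373,440,.19).round(4))
f=[P(u,v,.12) for u,v in [(140,185),(140,350),(140,433),(140,580),(605,582),(628,185)]]
print(np.array(f).round(4))
E
```

```text
-30.7 0.028
-118.6 0.0218
155.8 0.0265
65.0 0.0249
centre [0.4859 0.2619 0.186 ] button [0.4863 0.2612 0.19  ]
[[0.4572 0.2969 0.12  ]
 [0.4525 0.2715 0.12  ]
 [0.4501 0.2583 0.12  ]
 [0.4456 0.2339 0.12  ]
 [0.5231 0.2211 0.12  ]
 [0.5338 0.2846 0.12  ]]
```

```bash
python3 - <<'E'
from h import *
move([.484,.257,.25],-27)
E
```

```text
t 1.8667 tool d [-0.0017  0.008  -0.0406] dist 0.041 yang -8.95 roll 0.315 q [0.32 0.01 1.37 0.   1.76 0.48] F [ 2.    3.24 -1.24] w 0.0942
```

Request:
send_rows([
  [1, 0, 0.003, -0.015, 0.11],
  [1, 0, 0.006, -0.03, 0.22],
  [1, 0, 0.008, -0.0406, 0.315],
  [1, 0, 0.008, -0.0406, 0.315],
  [1, 0, 0.008, -0.0406, 0.315],
])

```text
time: 2.28
tool_pos: [0.4823, 0.2492, 0.2498]
ee_rot: [-0.467, 1.569, -2.514]
wrist_force: [-0.3, -0.5, 0.1]
width: 0.0941
```

```bash
python3 - <<'E'
from h import *
s=snap('wrist','w2'); move([.484,.257,.25],-27)
crop('w2',190,130,130,110,6)
E
```

```text
t 2.3333 tool d [ 0.0001 -0.0023 -0.0081] dist 0.008 yang -27.29 roll -0.0051 q [ 0.37  0.07  1.3  -0.    1.77  0.85] F [ 0.29  0.03 -0.35] w 0.0942
```

View pics/w2.png

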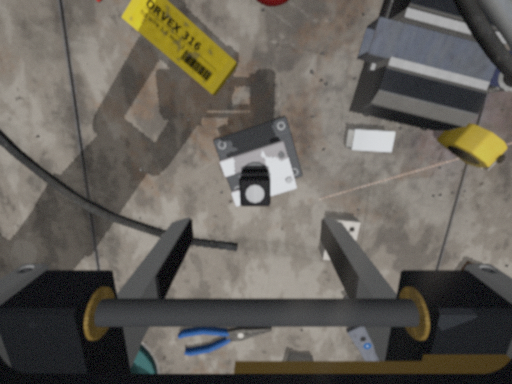

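View pics/w2_c190_130.png

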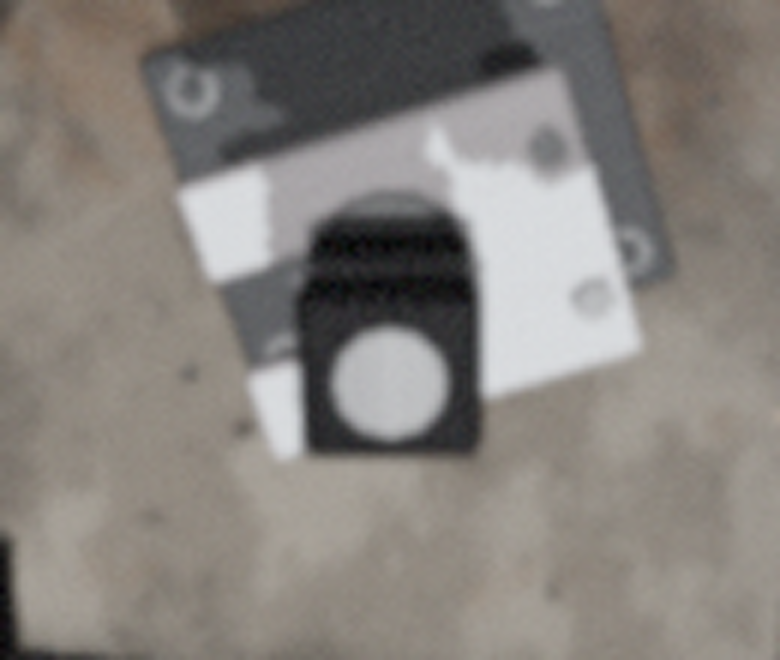

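```bash
python3 - <<'E'
from h import *
P=lambda u,v,z: atz('w2',190+u/6,130+v/6,z).round(4)
b=P(390,383,.19); print('button',b,'tri top',tri(('w2',190+390/6,130+383/6),('top0',156.6,216.4),('side0',190+241/4,165+257/4)).round(4))
for u,v in [(178,190),(215,283),(248,377),(285,460),(640,350),(563,68)]: print(P(u,v,.12))
print('spot',P(383+0,0,.025))
move([b[0],b[1],.141])
E
```

```text
button [0.4843 0.2567 0.19  ] tri top [0.4835 0.2564 0.1896]
[0.455 0.291 0.12 ]
[0.4523 0.2713 0.12  ]
[0.4487 0.2511 0.12  ]
[0.4468 0.2319 0.12  ]
[0.5216 0.2199 0.12  ]
[0.5321 0.2779 0.12  ]
spot [0.5033 0.299  0.025 ]
t 2.3333 tool d [ 0.1091 -0.0019 -0.0081] dist 0.109 yang -27.29 roll None q [ 0.37  0.07  1.3  -0.    1.77  0.85] F [ 0.29  0.03 -0.35] w 0.0942
```

Request:
send_rows([
  [1, 0, -0.002, -0.008, -0.005],
  [1, 0.025, -0.002, -0.008, -0.005],
  [1, 0.06, -0.002, -0.008, -0.005],
  [1, 0.09, -0.002, -0.008, -0.005],
  [1, 0.109, -0.002, -0.008, -0.005],
])

```text
time: 2.75
tool_pos: [0.483, 0.2564, 0.1381]
ee_rot: [-0.709, 1.567, -2.753]
wrist_force: [-0.3, 0.0, 0.1]
width: 0.0938
```

```bash
python3 - <<'E'
from h import *
s=snap('side','s3'); move([.4842,.2566,.141],-27)
crop('s3',180,150,140,150,4)
E
```

```text
t 2.8 tool d [-0.0066  0.0022 -0.0023] dist 0.007 yang -27.1 roll -0.0018 q [ 0.38  0.11  1.49 -0.    1.56  0.86] F [-1.55  0.82 -1.69] w 0.0934
```

View pics/s3_c180_150.png

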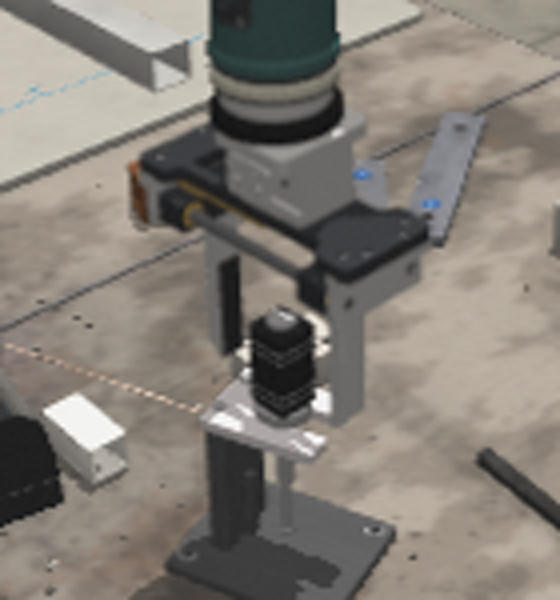

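Request:
send_rows([
  [1, 0, 0, 0, 0],
  [1, 0, 0, 0, 0],
])

```text
time: 2.97
tool_pos: [0.485, 0.2573, 0.1426]
ee_rot: [2.401, 1.569, 0.356]
wrist_force: [-0.2, -0.0, -0.0]
width: 0.0941
```

```bash
python3 - <<'E'
from h import *
move([.4842,.2566,.141],-27)
E
```

```text
t 2.9667 tool d [ 0.0016 -0.0004  0.001 ] dist 0.002 yang -27.12 roll -0.0021 q [ 0.38  0.1   1.48 -0.    1.56  0.86] F [-0.23 -0.04 -0.02] w 0.0941
```

Request:
send_rows([
  [0, 0.001, 0, 0.001, 0],
  [-0.3, 0.001, 0, 0.001, 0],
  [-0.5, 0.001, 0, 0.001, 0],
  [-0.8, 0.001, 0, 0.001, 0],
  [-1, 0.001, 0, 0.001, 0],
])

```text
time: 3.38
tool_pos: [0.4844, 0.2566, 0.1412]
ee_rot: [2.395, 1.569, 0.351]
wrist_force: [0.4, -0.8, -0.3]
width: 0.0642
```

Request:
send_rows([
  [-1, 0, 0, 0, 0],
  [-1, 0, 0, 0, 0],
  [-1, 0, 0, 0, 0],
])

```text
time: 3.63
tool_pos: [0.4841, 0.2564, 0.1404]
ee_rot: [0.068, 1.571, -1.977]
wrist_force: [-0.2, 0.1, -0.4]
width: 0.044
```

```bash
python3 - <<'E'
from h import *
move([.4842,.2566,.141],-27)
E
```

```text
t 3.6333 tool d [-0.0006  0.     -0.0002] dist 0.001 yang -27.13 roll -0.0022 q [ 0.38  0.1   1.48 -0.    1.56  0.86] F [-0.17  0.08 -0.35] w 0.044
```

Request:
send_rows([
  [-1, 0, 0, 0, 0],
  [-1, 0, 0, 0, 0],
  [-1, 0, 0, 0, 0],
  [-1, 0, 0, 0, 0],
])

```text
time: 3.97
tool_pos: [0.484, 0.2564, 0.1403]
ee_rot: [-0.394, 1.571, -2.439]
wrist_force: [-0.1, 1.8, 0.2]
width: 0.0299
```

```bash
python3 - <<'E'
from h import *
move([.4842,.2566,.141],-27)
E
```

```text
t 3.9667 tool d [-0.0007  0.0001 -0.0003] dist 0.001 yang -27.13 roll -0.0022 q [ 0.38  0.1   1.48 -0.    1.56  0.86] F [-0.06  1.79  0.22] w 0.0299
```

Request:
send_rows([
  [-1, -0.005, 0, 0, 0],
  [-1, -0.02, 0, 0, 0],
  [-1, -0.05, 0, 0, 0],
  [-1, -0.085, 0, 0, 0],
  [-1, -0.12, 0, 0, 0],
])

```text
time: 4.38
tool_pos: [0.4833, 0.2561, 0.2608]
ee_rot: [-0.694, 1.568, -2.738]
wrist_force: [0.1, 0.1, -1.9]
width: 0.0301
```

```bash
python3 - <<'E'
from h import *
s=snap('side','s4'); move([.5488,.0698,.26],-27)
snap('wrist','w4')
crop('s4',180,100,140,200,3)
E
```

```text
t 4.4333 tool d [0.0102 0.1411 0.1385] dist 0.198 yang -27.13 roll -0.0023 q [ 0.38  0.07  1.26 -0.    1.8   0.86] F [ 1.29 -0.27  3.4 ] w 0.03
```

View pics/s4_c180_100.png

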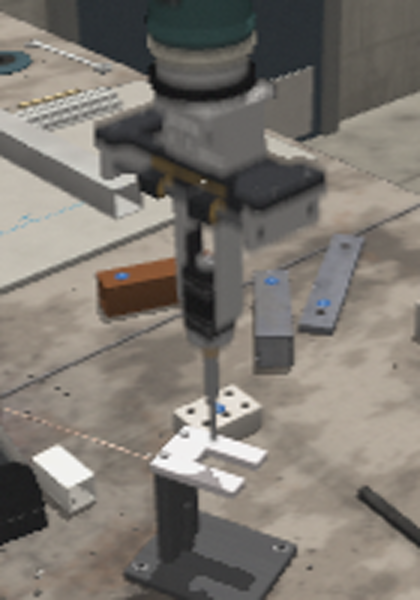

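View pics/w4.png

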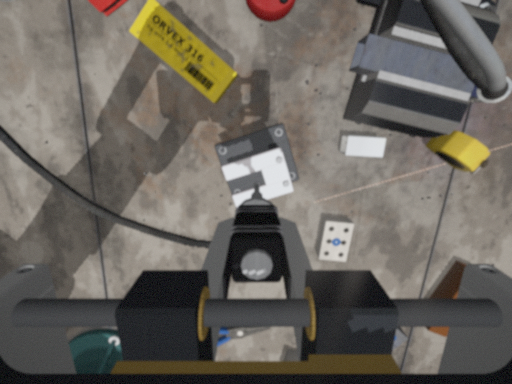

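Request:
send_rows([
  [-1, 0, 0.025, 0.0245, 0],
  [-1, 0, 0.05, 0.049, 0],
  [-1, 0, 0.075, 0.0735, 0],
  [-1, 0, 0.1, 0.098, 0],
  [-1, 0, 0.12, 0.118, 0],
])

```text
time: 4.9
tool_pos: [0.537, 0.0944, 0.259]
ee_rot: [-0.653, 1.569, -2.698]
wrist_force: [1.1, -0.0, -1.1]
width: 0.0297
```

Request:
send_rows([
  [-1, 0, 0.012, 0.012, 0],
  [-1, 0, 0.019, 0.019, 0],
  [-1, 0, 0.021, 0.0205, 0],
  [-1, 0, 0.021, 0.0205, 0],
  [-1, 0, 0.021, 0.0205, 0],
])

```text
time: 5.32
tool_pos: [0.5461, 0.0698, 0.2601]
ee_rot: [-1.744, 1.57, 2.496]
wrist_force: [-0.1, 0.6, -0.9]
width: 0.0299
```

```bash
python3 - <<'E'
from h import *
snap('wrist','w5'); snap('top','t5'); move([.5488,.0698,.26],-27)
crop('w5',200,130,130,100,6); crop('t5',150,140,180,120,4)
E
```

```text
t 5.4167 tool d [ 0.0004  0.0026 -0.0009] dist 0.003 yang -27.02 roll -0.0003 q [0.02 0.08 1.27 0.   1.79 0.5 ] F [-0.2   0.55 -1.64] w 0.0299
```

View pics/w5.png

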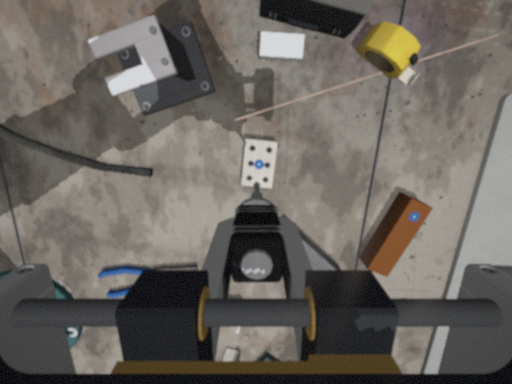

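View pics/w5_c200_130.png

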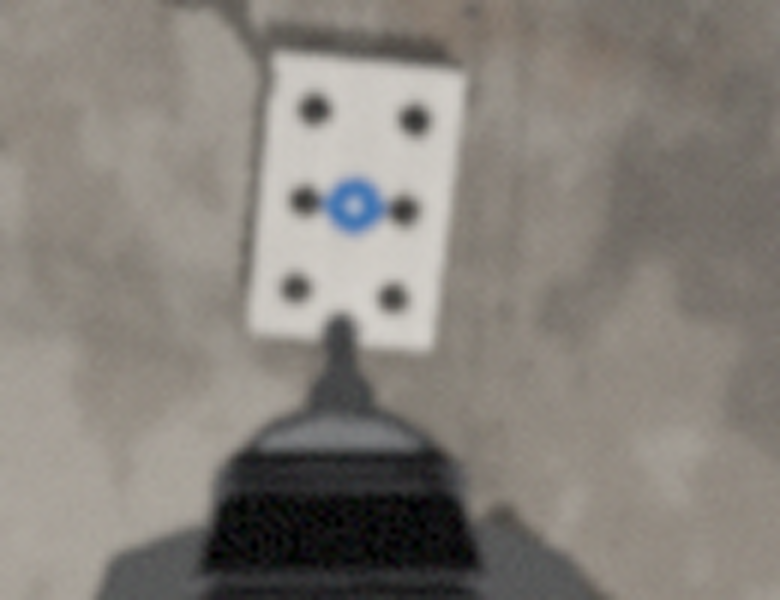

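```bash
python3 - <<'E'
from h import *
print('spot w',atz('w5',259,164.3,.025).round(4))
o=robot.get_obs(); t=o['tool_pos']; print(t)
print('tip pred px',proj('w5',t-[0,0,.1203]),'seen',200+341/6,130+318/6)
print('tip implied', atz('w5',200+341/6,130+322/6,t[2]-.1203+.004).round(4))
move([.5495,.0690,.155],-27)
E
```

```text
spot w [0.5496 0.0686 0.025 ]
[0.54608517 0.07013268 0.26040096]
tip pred px [256.66844687 184.14756176] seen 256.8333333333333 183.0
tip implied [0.547  0.0716 0.1441]
t 5.4167 tool d [ 0.1054  0.0036 -0.0005] dist 0.105 yang -27.02 roll -0.0003 q [0.02 0.08 1.27 0.   1.79 0.5 ] F [-0.2   0.55 -1.64] w 0.0299
```

View pics/t5_c150_140.png

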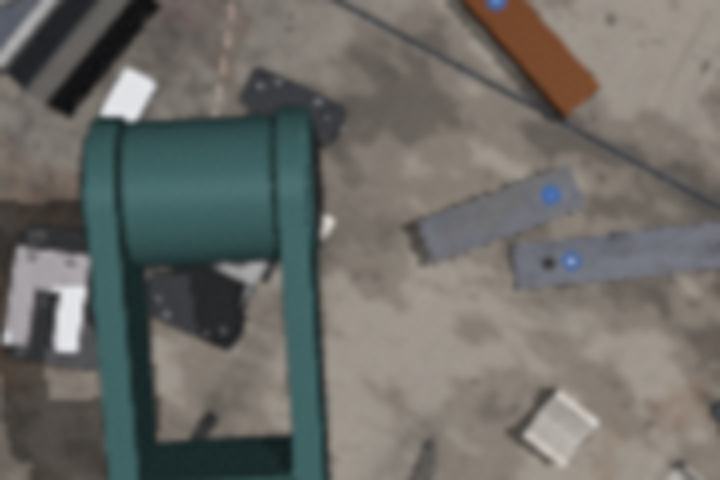

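Request:
send_rows([
  [-1, 0.03, 0.0033, -0.0005, 0],
  [-1, 0.06, 0.0033, -0.0005, 0],
  [-1, 0.085, 0.0033, -0.0005, 0],
  [-1, 0.099, 0.0033, -0.0005, 0],
  [-1, 0.1, 0.0033, -0.0005, 0],
])

```text
time: 5.83
tool_pos: [0.5468, 0.0689, 0.156]
ee_rot: [-1.095, 1.563, -3.137]
wrist_force: [-0.7, -0.4, -2.2]
width: 0.0304
```

Request:
send_rows([
  [-1, 0, 0, 0, 0],
  [-1, 0, 0, 0, 0],
])

```text
time: 6.0
tool_pos: [0.5503, 0.0685, 0.162]
ee_rot: [2.079, 1.568, 0.035]
wrist_force: [0.8, 0.3, -1.2]
width: 0.0301
```

```bash
python3 - <<'E'
from h import *
snap('side','s6');move([.5492,.0690,.1405],-27)
crop('s6',170,130,160,150,5)
E
```

```text
t 6.05 tool d [ 0.0221 -0.0017  0.    ] dist 0.022 yang -27.09 roll -0.0015 q [ 0.02  0.11  1.43 -0.    1.6   0.49] F [ 1.01 -0.86 -1.11] w 0.0301
```

View pics/s6_c170_130.png

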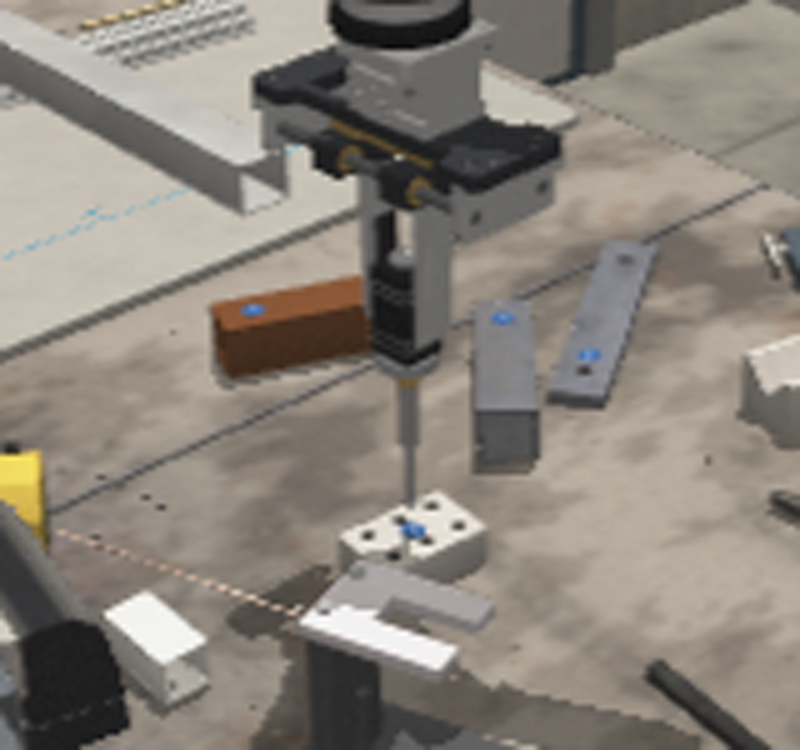

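Request:
send_rows([
  [-1, 0.005, 0, 0, 0],
  [-1, 0.01, 0, 0, 0],
  [-1, 0.013, 0, 0, 0],
  [-1, 0.015, 0, 0, 0],
  [-1, 0.016, 0, 0, 0],
])

```text
time: 6.47
tool_pos: [0.5494, 0.0678, 0.1441]
ee_rot: [-1.036, 1.57, -3.081]
wrist_force: [0.0, 1.8, -0.9]
width: 0.0299
```

Request:
send_rows([
  [-1, 0.0015, 0, 0, 0],
  [-1, 0.003, 0, 0, 0],
  [-1, 0.004, 0, 0, 0],
  [-1, 0.0045, 0, 0, 0],
  [-1, 0.0045, 0, 0, 0],
])

```text
time: 6.88
tool_pos: [0.5496, 0.0677, 0.1401]
ee_rot: [1.233, 1.571, -0.812]
wrist_force: [-0.9, 0.0, 0.7]
width: 0.0296
```

```bash
python3 - <<'E'
from h import *
snap('wrist','w7');snap('side','s7');move([.5492,.0690,.1405],-27)
crop('s7',210,200,80,60,9)
crop('w7',200,100,130,100,6)
E
```

```text
t 6.9833 tool d [-0.0003 -0.0008 -0.0009] dist 0.001 yang -27.13 roll -0.0022 q [ 0.02  0.12  1.47 -0.    1.56  0.49] F [-0.95  0.26  1.91] w 0.0297
```

View pics/s7_c210_200.png

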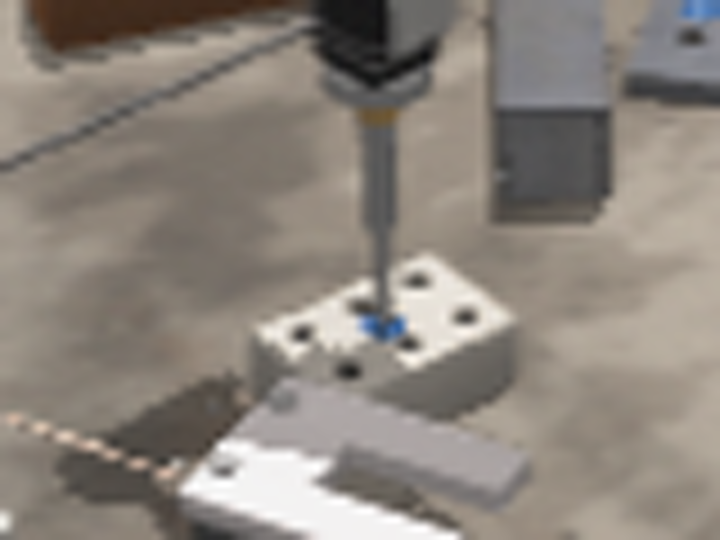

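View pics/w7_c200_100.png

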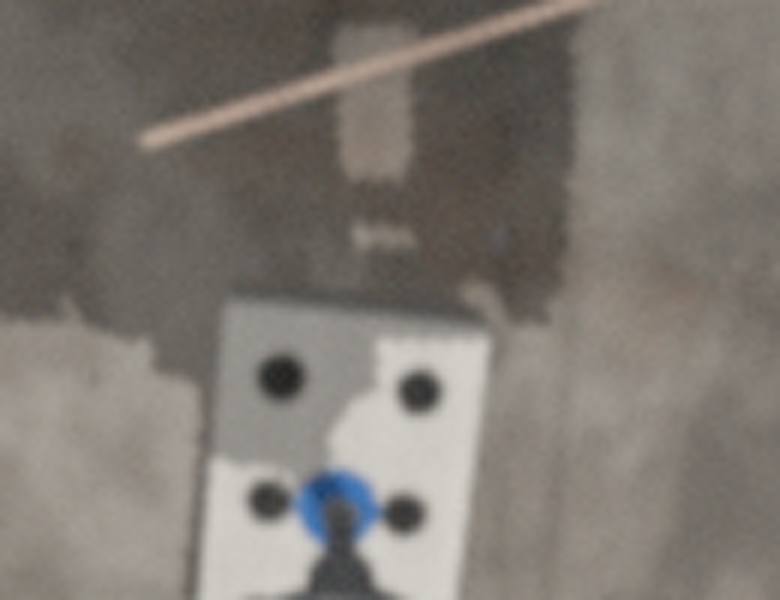

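Request:
send_rows([
  [-1, 0.0005, 0, 0, 0],
  [-1, 0.001, 0, 0, 0],
  [-1, 0.001, 0, 0, 0],
  [-1, 0.001, 0, 0, 0],
])

```text
time: 7.32
tool_pos: [0.5496, 0.0678, 0.139]
ee_rot: [0.82, 1.571, -1.224]
wrist_force: [-0.9, 0.5, 1.4]
width: 0.0297
```

```bash
python3 - <<'E'
from h import *
move([.5653,-.16,.20],-27)
E
```

```text
t 7.3167 tool d [-0.061   0.1179  0.1956] dist 0.236 yang -27.13 roll -0.0023 q [ 0.02  0.12  1.47 -0.    1.55  0.49] F [-0.92  0.49  1.4 ] w 0.0297
```

Request:
send_rows([
  [-1, -0.015, 0, 0, 0],
  [-1, -0.045, 0, 0, 0],
  [-1, -0.061, 0.015, 0.026, 0],
  [-1, -0.061, 0.035, 0.058, 0],
  [-1, -0.061, 0.053, 0.088, 0],
])

```text
time: 7.73
tool_pos: [0.5579, -0.0357, 0.2015]
ee_rot: [1.772, 1.566, -0.27]
wrist_force: [0.0, -0.1, -2.4]
width: 0.0297
```

Request:
send_rows([
  [-1, 0, 0.018, 0.03, 0],
  [-1, 0, 0.036, 0.06, 0],
  [-1, 0, 0.052, 0.087, 0],
  [-1, 0, 0.06, 0.1, 0],
  [-1, 0, 0.06, 0.1, 0],
])

```text
time: 8.15
tool_pos: [0.5643, -0.1543, 0.1987]
ee_rot: [-0.444, 1.57, -2.493]
wrist_force: [0.6, 0.1, -2.2]
width: 0.0297
```

Request:
send_rows([
  [-1, 0, 0.002, 0.003, 0],
  [-1, 0, 0.002, 0.003, 0],
  [-1, 0, 0.002, 0.003, 0],
])

```text
time: 8.4
tool_pos: [0.565, -0.1532, 0.1999]
ee_rot: [-2.745, 1.57, 1.496]
wrist_force: [-0.3, 0.7, -1.1]
width: 0.0298
```

```bash
python3 - <<'E'
from h import *
snap('wrist','w8'); snap('side','s8'); move([.5653,-.16,.20],-27)
crop('w8',190,100,130,100,6); crop('s8',190,130,160,120,5)
E
```

```text
t 8.5 tool d [0.0001 0.0034 0.0059] dist 0.007 yang -27.01 roll -0.0002 q [-0.36  0.17  1.29  0.    1.68  0.11] F [-1.08  2.08 -1.83] w 0.0299
```

View pics/w8_c190_100.png

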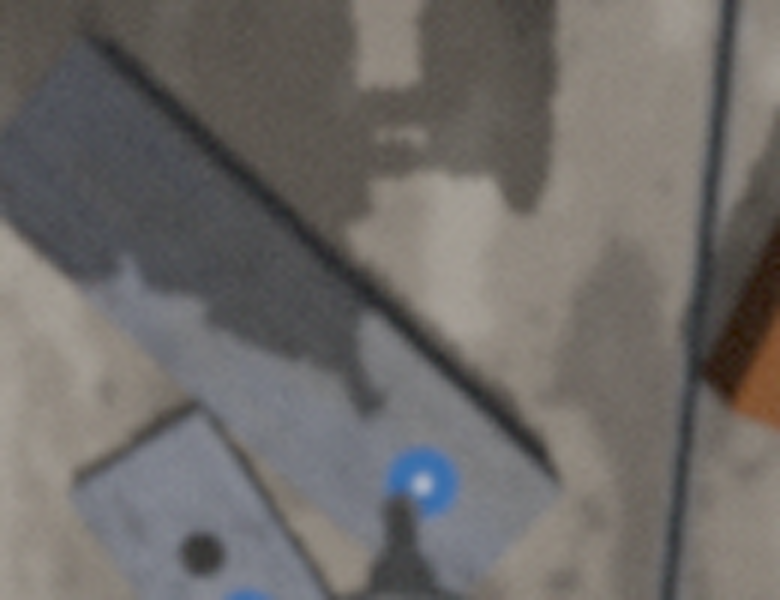

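View pics/s8_c190_130.png

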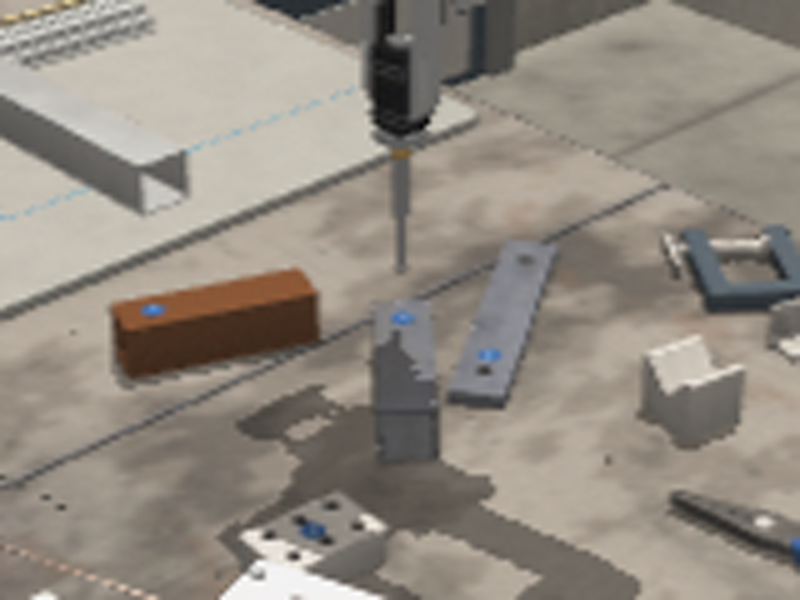

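```bash
python3 - <<'E'
from h import *
b=atz('w8',260.5,180.5,.04); print('box spot w',b.round(4),'tri',tri(('w8',260.5,180.5),('top0',287.6,188.5),('side0',190+323/4,165+115/4)).round(4), tri(('w8',260.5,180.5),('side0',190+403/5,130+318/5)).round(4))
print(robot.get_obs()['tool_pos'])
move([.5655,-.160,.17],-27)
E
```

```text
box spot w [ 0.5669 -0.1608  0.04  ] tri [ 0.5654 -0.1608  0.0383] [ 0.5655 -0.1618  0.0381]
[ 0.56498163 -0.1531951   0.200099  ]
t 8.5 tool d [0.0301 0.0035 0.0058] dist 0.031 yang -27.01 roll -0.0002 q [-0.36  0.17  1.29  0.    1.68  0.11] F [-1.08  2.08 -1.83] w 0.0299
```

Request:
send_rows([
  [-1, 0.008, 0.002, 0.003, 0],
  [-1, 0.018, 0.004, 0.006, 0],
  [-1, 0.026, 0.004, 0.006, 0],
  [-1, 0.03, 0.004, 0.0065, 0],
  [-1, 0.032, 0.004, 0.0065, 0],
])

```text
time: 8.92
tool_pos: [0.5645, -0.162, 0.1658]
ee_rot: [-1.462, 1.567, 2.776]
wrist_force: [-0.3, -0.2, -1.4]
width: 0.0298
```

Request:
send_rows([
  [-1, 0, 0, 0, 0],
  [-1, 0, 0, 0, 0],
])

```text
time: 9.08
tool_pos: [0.5654, -0.1623, 0.1679]
ee_rot: [-1.586, 1.571, 2.653]
wrist_force: [0.0, 0.8, -1.6]
width: 0.03
```

```bash
python3 - <<'E'
from h import *
move([.566,-.1605,.1545],-27)
E
```

```text
t 9.0833 tool d [ 0.0134 -0.0003 -0.0018] dist 0.013 yang -27.13 roll -0.0023 q [-0.38  0.18  1.34  0.    1.62  0.1 ] F [ 0.04  0.77 -1.65] w 0.03
```

Request:
send_rows([
  [-1, 0.002, 0, -0.0015, 0],
  [-1, 0.005, 0, -0.0015, 0],
  [-1, 0.008, 0, -0.0015, 0],
  [-1, 0.01, 0, -0.0015, 0],
  [-1, 0.011, 0, -0.0015, 0],
])

```text
time: 9.5
tool_pos: [0.5664, -0.1609, 0.1571]
ee_rot: [1.693, 1.57, -0.351]
wrist_force: [1.2, -0.6, 1.5]
width: 0.0298
```

Request:
send_rows([
  [-1, 0.001, 0, 0, 0],
  [-1, 0.002, 0, 0, 0],
  [-1, 0.0025, 0, 0, 0],
  [-1, 0.0025, 0, 0, 0],
  [-1, 0.0025, 0, 0, 0],
])

```text
time: 9.92
tool_pos: [0.5663, -0.161, 0.1548]
ee_rot: [1.709, 1.57, -0.335]
wrist_force: [0.2, 0.4, 0.5]
width: 0.03
```

```bash
python3 - <<'E'
from h import *
snap('wrist','w9');snap('side','s9');move([.566,-.1605,.1545],-27)
crop('s9',230,160,80,60,9)
crop('w9',200,130,110,80,7)
E
```

```text
t 10.0167 tool d [ 0.0003 -0.0005 -0.0003] dist 0.001 yang -27.13 roll -0.0023 q [-0.37  0.19  1.36  0.    1.59  0.1 ] F [ 0.98 -1.07  0.86] w 0.0298
```

View pics/s9_c230_160.png

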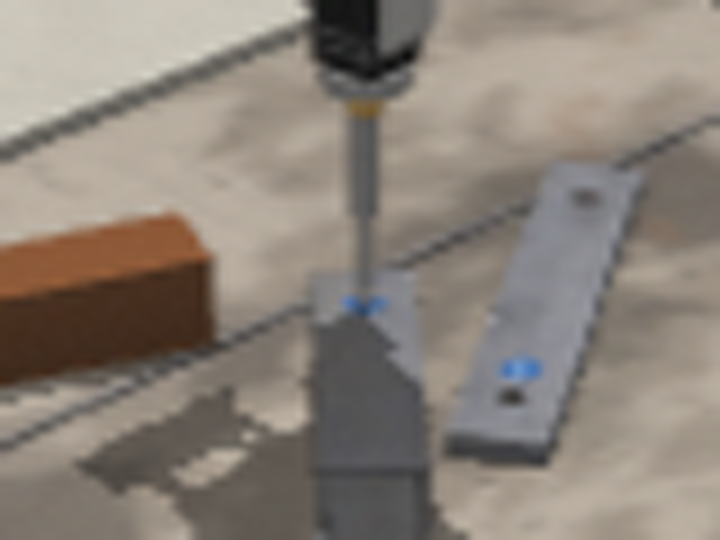

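View pics/w9_c200_130.png

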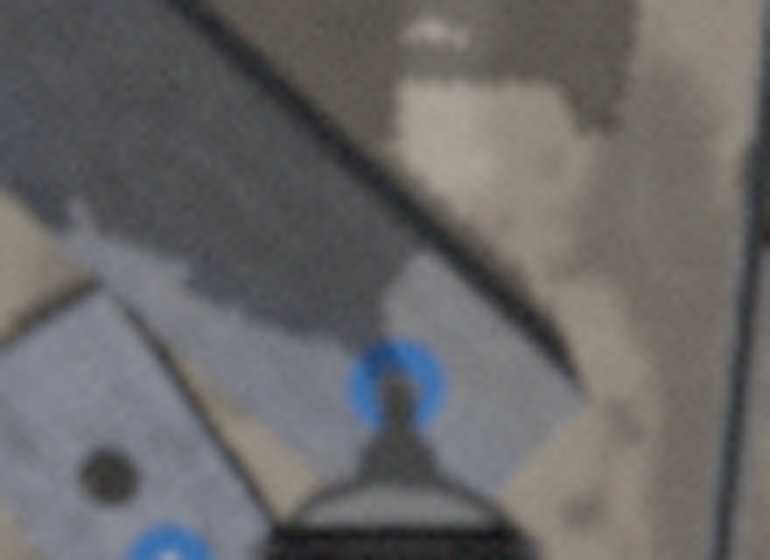

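Request:
send_rows([
  [-1, 0.0005, 0, 0, 0],
  [-1, 0.001, 0, 0, 0],
  [-1, 0.001, 0, 0, 0],
  [-1, 0.001, 0, 0, 0],
])

```text
time: 10.35
tool_pos: [0.5663, -0.161, 0.1536]
ee_rot: [1.649, 1.57, -0.395]
wrist_force: [-0.1, 0.5, 2.0]
width: 0.0299
```

```bash
python3 - <<'E'
from h import *
print('bar spot w9',atz('w9',200+168/7,130+558/7,.01).round(4))
move([.509,-.178,.185],-27)
E
```

```text
bar spot w9 [ 0.51   -0.1783  0.01  ]
t 10.35 tool d [-0.0315 -0.0432  0.0413] dist 0.068 yang -27.13 roll -0.0023 q [-0.37  0.19  1.36 -0.    1.59  0.1 ] F [-0.15  0.52  1.98] w 0.0299
```

Bar spot is at (0.5095, −0.178), consistent across cameras. Rise and go over.

Request:
send_rows([
  [-1, -0.01, 0, 0, 0],
  [-1, -0.031, 0, 0, 0],
  [-1, -0.031, -0.015, 0.014, 0],
  [-1, -0.031, -0.033, 0.032, 0],
  [-1, -0.031, -0.043, 0.041, 0],
])

```text
time: 10.77
tool_pos: [0.5069, -0.1782, 0.1845]
ee_rot: [-1.024, 1.568, -3.069]
wrist_force: [0.5, -0.1, -2.4]
width: 0.03
```

Request:
send_rows([
  [-1, 0, 0, 0, 0],
  [-1, 0, 0, 0, 0],
  [-1, 0, 0, 0, 0],
])

```text
time: 11.02
tool_pos: [0.5094, -0.1776, 0.1842]
ee_rot: [-2.109, 1.57, 2.13]
wrist_force: [-0.2, 0.3, -1.3]
width: 0.0299
```

```bash
python3 - <<'E'
from h import *
snap('wrist','w10'); move([.5095,-.178,.1245],-27)
crop('w10',190,110,130,90,6)
E
```

```text
t 11.0667 tool d [0.0597 0.0002 0.0005] dist 0.06 yang -27.11 roll -0.0019 q [-0.44  0.07  1.43  0.    1.64  0.03] F [-0.47  0.34 -0.78] w 0.0298
```

View pics/w10_c190_110.png

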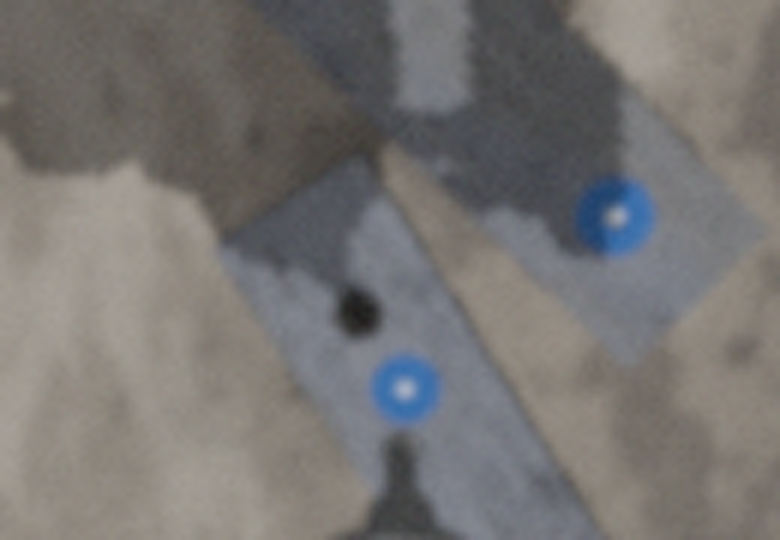

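```bash
python3 - <<'E'
from h import *
print(atz('w10',257.5,174.8,.01).round(4),robot.get_obs()['tool_pos'])
E
```

```text
[ 0.5097 -0.1796  0.01  ] [ 0.50958522 -0.17751052  0.18415077]
```

Request:
send_rows([
  [-1, 0.01, 0, 0, 0],
  [-1, 0.023, 0, 0, 0],
  [-1, 0.035, 0, 0, 0],
  [-1, 0.042, 0, 0, 0],
  [-1, 0.045, 0, 0, 0],
])

```text
time: 11.48
tool_pos: [0.5082, -0.1771, 0.1367]
ee_rot: [-1.529, 1.566, 2.71]
wrist_force: [-0.5, -0.2, -1.6]
width: 0.0297
```

Request:
send_rows([
  [-1, 0, 0, 0, 0],
  [-1, 0, 0, 0, 0],
])

```text
time: 11.65
tool_pos: [0.5093, -0.1778, 0.1394]
ee_rot: [-0.73, 1.571, -2.774]
wrist_force: [0.2, -0.3, -1.9]
width: 0.0299
```

```bash
python3 - <<'E'
from h import *
move([.5098,-.1785,.1245],-27)
E
```

```text
t 11.65 tool d [0.0149 0.0008 0.0004] dist 0.015 yang -27.12 roll -0.0021 q [-0.44  0.09  1.5  -0.    1.55  0.03] F [ 0.22 -0.34 -1.86] w 0.0299
```

Request:
send_rows([
  [-1, 0.004, 0.001, 0.0005, 0],
  [-1, 0.007, 0.001, 0.0005, 0],
  [-1, 0.01, 0.001, 0.0005, 0],
  [-1, 0.012, 0.001, 0.0005, 0],
  [-1, 0.013, 0.001, 0.0005, 0],
])

```text
time: 12.07
tool_pos: [0.5101, -0.1789, 0.1267]
ee_rot: [1.527, 1.57, -0.517]
wrist_force: [0.9, -0.4, 1.6]
width: 0.0301
```

Request:
send_rows([
  [-1, 0.001, 0, 0, 0],
  [-1, 0.0017, 0, 0, 0],
  [-1, 0.002, 0, 0, 0],
  [-1, 0.002, 0, 0, 0],
  [-1, 0.002, 0, 0, 0],
])

```text
time: 12.48
tool_pos: [0.5101, -0.1789, 0.1249]
ee_rot: [1.457, 1.57, -0.588]
wrist_force: [0.3, -0.5, 0.7]
width: 0.0301
```

```bash
python3 - <<'E'
from h import *
snap('wrist','w11');snap('side','s11');move([.5098,-.1785,.1245],-27)
crop('s11',250,160,80,60,9)
crop('w11',200,130,110,80,7)
E
```

```text
t 12.5833 tool d [ 0.0003 -0.0004 -0.0002] dist 0.001 yang -27.13 roll -0.0023 q [-0.44  0.1   1.52 -0.    1.52  0.03] F [ 0.99 -0.2   1.74] w 0.03
```

View pics/s11_c250_160.png

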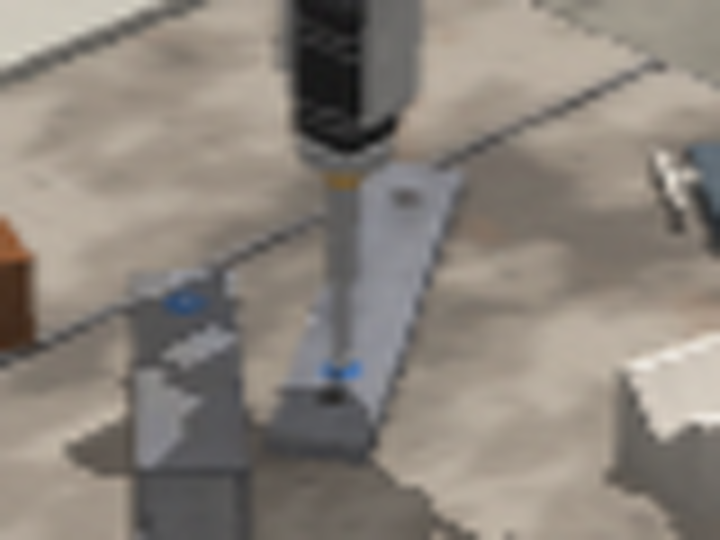

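View pics/w11_c200_130.png

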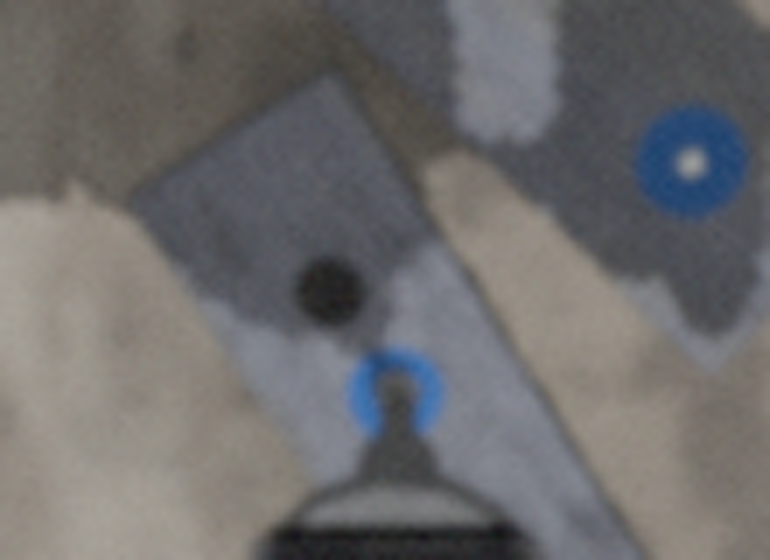

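Request:
send_rows([
  [-1, 0.0005, 0, 0, 0],
  [-1, 0.001, 0, 0, 0],
  [-1, 0.001, 0, 0, 0],
  [-1, 0.001, 0, 0, 0],
])

```text
time: 12.92
tool_pos: [0.51, -0.1788, 0.1236]
ee_rot: [1.455, 1.57, -0.59]
wrist_force: [0.7, -0.1, 1.3]
width: 0.0298
```

Request:
send_rows([
  [-1, -0.015, 0, 0, 0],
  [-1, -0.05, 0, 0, 0],
  [-1, -0.09, 0, 0, 0],
  [-1, -0.125, 0, 0, 0],
  [-1, -0.145, 0, 0, 0],
])

```text
time: 13.33
tool_pos: [0.5102, -0.1787, 0.2722]
ee_rot: [1.648, 1.567, -0.397]
wrist_force: [-0.3, -0.1, -0.3]
width: 0.0296
```

```bash
python3 - <<'E'
from h import *
move([.484,.2564,.27],-27.13)
E
```

```text
t 13.3333 tool d [ 0.0015 -0.2216 -0.3754] dist 0.436 yang -27.12 roll 0.0002 q [-0.44  0.06  1.27  0.    1.81  0.03] F [-0.27 -0.14 -0.34] w 0.0296
```

Request:
send_rows([
  [-1, 0, -0.015, -0.025, 0],
  [-1, 0, -0.033, -0.056, 0],
  [-1, 0, -0.051, -0.087, 0],
  [-1, 0, -0.07, -0.118, 0],
  [-1, 0, -0.089, -0.15, 0],
])

```text
time: 13.75
tool_pos: [0.4978, -0.0031, 0.2671]
ee_rot: [-1.239, 1.568, 2.999]
wrist_force: [-0.1, 0.1, -2.3]
width: 0.0299
```

Request:
send_rows([
  [-1, 0, -0.018, -0.031, 0],
  [-1, 0, -0.036, -0.062, 0],
  [-1, 0, -0.055, -0.093, 0],
  [-1, 0, -0.073, -0.123, 0],
  [-1, 0, -0.088, -0.148, 0],
])

```text
time: 14.17
tool_pos: [0.4867, 0.1695, 0.2671]
ee_rot: [-1.078, 1.567, -3.121]
wrist_force: [0.4, 0.3, -2.0]
width: 0.0295
```

```bash
python3 - <<'E'
from h import *
move([.484,.2564,.27],-27.13)
E
```

```text
t 14.1667 tool d [-0.0029 -0.0419 -0.0761] dist 0.087 yang -27.05 roll 0.0014 q [0.22 0.01 1.33 0.   1.8  0.7 ] F [ 0.42  0.26 -1.96] w 0.0295
```

Request:
send_rows([
  [-1, 0, -0.014, -0.026, 0],
  [-1, 0, -0.027, -0.049, 0],
  [-1, 0, -0.037, -0.067, 0],
  [-1, 0, -0.042, -0.076, 0],
  [-1, 0, -0.042, -0.076, 0],
])

```text
time: 14.58
tool_pos: [0.4845, 0.2556, 0.2668]
ee_rot: [-0.855, 1.567, -2.896]
wrist_force: [0.0, -0.3, -1.6]
width: 0.0298
```

Request:
send_rows([
  [-1, 0, 0, 0, 0],
  [-1, 0, 0, 0, 0],
  [-1, 0, 0, 0, 0],
])

```text
time: 14.83
tool_pos: [0.4856, 0.2527, 0.2684]
ee_rot: [0.198, 1.57, -1.848]
wrist_force: [0.2, -0.0, -1.6]
width: 0.0299
```

```bash
python3 - <<'E'
from h import *
move([.484,.2564,.24],-27.13)
E
```

```text
t 14.8333 tool d [ 0.0284 -0.0031 -0.0026] dist 0.029 yang -27.24 roll -0.0018 q [ 0.38  0.08  1.26 -0.    1.81  0.85] F [ 0.23 -0.01 -1.56] w 0.0299
```

Request:
send_rows([
  [-1, 0.006, -0.003, -0.0026, 0],
  [-1, 0.013, -0.003, -0.0026, 0],
  [-1, 0.017, -0.003, -0.0026, 0],
  [-1, 0.018, -0.003, -0.0026, 0],
  [-1, 0.018, -0.003, -0.0026, 0],
])

```text
time: 15.25
tool_pos: [0.4836, 0.2574, 0.2494]
ee_rot: [-0.629, 1.569, -2.673]
wrist_force: [0.1, 0.1, -1.9]
width: 0.03
```

Request:
send_rows([
  [-1, 0, 0, 0, 0],
  [-1, 0, 0, 0, 0],
  [-1, 0, 0, 0, 0],
])

```text
time: 15.5
tool_pos: [0.4841, 0.2578, 0.2508]
ee_rot: [2.255, 1.57, 0.211]
wrist_force: [-0.2, 0.7, -1.1]
width: 0.0295
```

```bash
python3 - <<'E'
from h import *
snap('side','s12'); snap('wrist','w12'); move([.484,.2564,.24],-27.13)
crop('s12',200,170,100,100,6); crop('w12',200,120,110,90,6)
E
```

```text
t 15.6 tool d [0.0107 0.0005 0.0013] dist 0.011 yang -27.13 roll 0.0001 q [ 0.39  0.08  1.29 -0.    1.77  0.86] F [ 0.19 -0.43 -1.86] w 0.03
```

View pics/s12_c200_170.png

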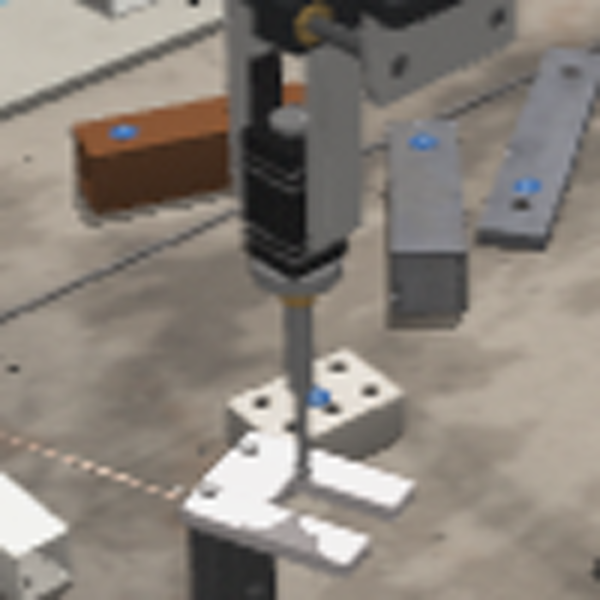

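View pics/w12_c200_120.png

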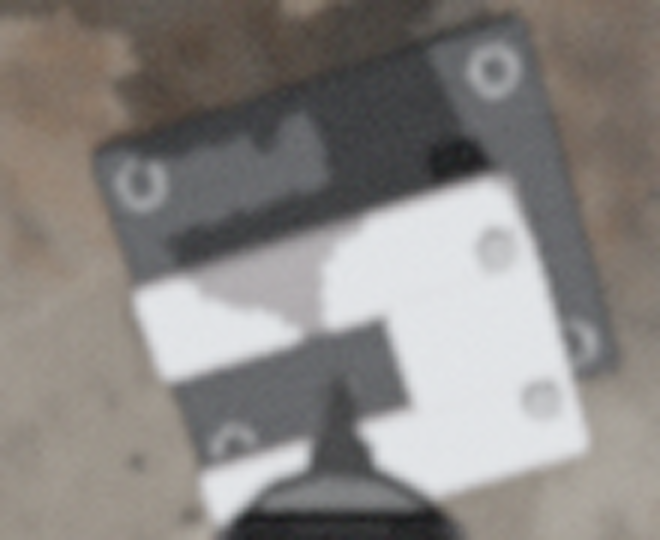

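Request:
send_rows([
  [-1, 0.012, 0.0005, 0.0013, 0],
  [-1, 0.028, 0.0005, 0.0013, 0],
  [-1, 0.044, 0.0005, 0.0013, 0],
  [-1, 0.056, 0.0005, 0.0013, 0],
  [-1, 0.064, 0.0005, 0.0013, 0],
])

```text
time: 16.02
tool_pos: [0.4832, 0.2561, 0.1847]
ee_rot: [-0.651, 1.569, -2.695]
wrist_force: [0.3, 0.2, -2.3]
width: 0.0295
```

```bash
python3 - <<'E'
from h import *
move([.484,.2564,.1403],-27.13)
E
```

```text
t 16.0167 tool d [ 0.0444  0.0006 -0.0007] dist 0.044 yang -27.13 roll 0.0 q [ 0.38  0.09  1.41 -0.    1.64  0.86] F [ 0.26  0.19 -2.3 ] w 0.0295
```

Request:
send_rows([
  [-1, 0.012, 0, 0, 0],
  [-1, 0.024, 0, 0, 0],
  [-1, 0.032, 0, 0, 0],
  [-1, 0.036, 0, 0, 0],
  [-1, 0.037, 0, 0, 0],
])

```text
time: 16.43
tool_pos: [0.4833, 0.2561, 0.1482]
ee_rot: [-0.672, 1.569, -2.716]
wrist_force: [-0.0, -0.6, -1.7]
width: 0.03
```

Request:
send_rows([
  [-1, 0, 0, 0, 0],
  [-1, 0, 0, 0, 0],
])

```text
time: 16.6
tool_pos: [0.4842, 0.2565, 0.1501]
ee_rot: [2.362, 1.569, 0.318]
wrist_force: [0.7, 0.1, -2.5]
width: 0.0299
```

```bash
python3 - <<'E'
from h import *
snap('side','s13'); move([.484,.2564,.1403],-27.13)
crop('s13',200,170,100,100,6)
E
```

```text
t 16.65 tool d [ 0.01   -0.0002  0.0003] dist 0.01 yang -27.13 roll 0.0 q [ 0.38  0.1   1.47 -0.    1.57  0.86] F [-0.32 -0.25 -1.12] w 0.0296
```

View pics/s13_c200_170.png

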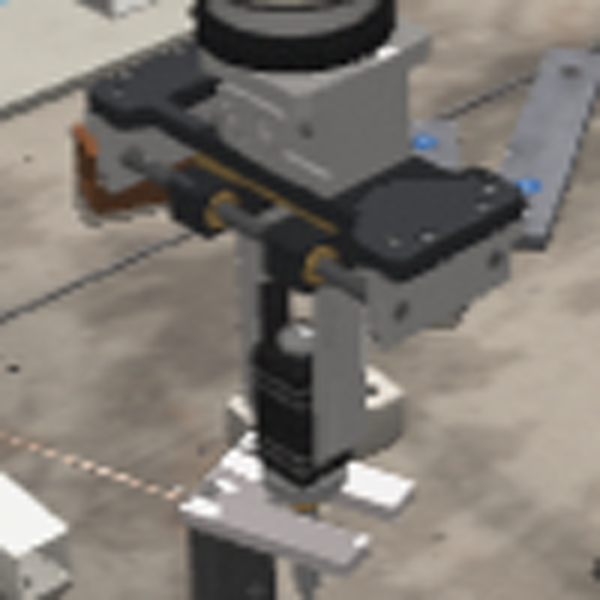

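Request:
send_rows([
  [-1, 0.003, 0, 0, 0],
  [-1, 0.006, 0, 0, 0],
  [-1, 0.008, 0, 0, 0],
  [-1, 0.009, 0, 0, 0],
  [-1, 0.009, 0, 0, 0],
])

```text
time: 17.07
tool_pos: [0.4837, 0.2563, 0.1403]
ee_rot: [-0.226, 1.571, -2.27]
wrist_force: [-0.1, 0.4, -2.5]
width: 0.0299
```

Request:
send_rows([
  [-1, 0.0005, 0, 0, 0],
  [-1, 0.001, 0, 0, 0],
  [-1, 0.001, 0, 0, 0],
])

```text
time: 17.32
tool_pos: [0.4838, 0.2563, 0.1403]
ee_rot: [2.184, 1.57, 0.14]
wrist_force: [-2.0, -0.8, 3.7]
width: 0.0295
```

```bash
python3 - <<'E'
from h import *
snap('side','s14'); move([.484,.2564,.1403],-27.13)
crop('s14',210,220,80,60,9)
E
```

```text
t 17.3667 tool d [-0.      0.0002 -0.0002] dist 0.0 yang -27.13 roll 0.0001 q [ 0.38  0.1   1.48 -0.    1.56  0.86] F [-1.89 -0.34  4.24] w 0.03
```

View pics/s14_c210_220.png

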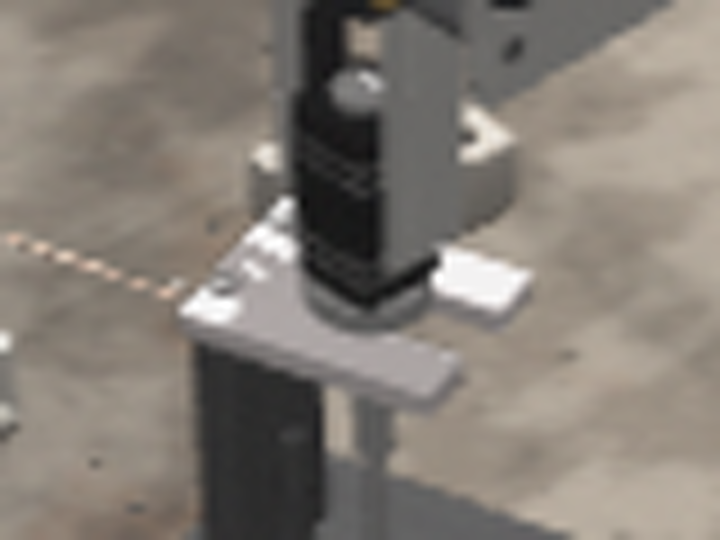

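Collar is seated: the force has reversed to about +4 N and the descent stopped at z 0.1403, the height measured when I gripped it. Release.

Request:
send_rows([
  [-0.2, -0.0005, 0, 0, 0],
  [0, -0.0005, 0, 0, 0],
  [0.4, -0.0005, 0, 0, 0],
  [0.8, -0.0005, 0, 0, 0],
  [1, -0.0005, 0, 0, 0],
])

```text
time: 17.78
tool_pos: [0.4838, 0.2563, 0.1396]
ee_rot: [-0.414, 1.57, -2.458]
wrist_force: [-0.8, -0.3, 0.7]
width: 0.0596
```

Request:
send_rows([
  [1, 0, 0, 0, 0],
  [1, 0, 0, 0, 0],
  [1, 0, 0, 0, 0],
  [1, 0, 0, 0, 0],
  [1, 0, 0, 0, 0],
])

```text
time: 18.2
tool_pos: [0.4838, 0.2563, 0.1399]
ee_rot: [1.507, 1.571, -0.538]
wrist_force: [0.1, 0.5, 0.4]
width: 0.0925
```

Request:
send_rows([
  [1, 0, 0, 0, 0],
  [1, 0, 0, 0, 0],
  [1, 0, 0, 0, 0],
])

```text
time: 18.45
tool_pos: [0.4838, 0.2563, 0.1399]
ee_rot: [1.197, 1.571, -0.847]
wrist_force: [-0.4, -0.7, -0.1]
width: 0.094
```

Request:
send_rows([
  [1, -0.015, 0, 0, 0],
  [1, -0.04, 0, 0, 0],
  [1, -0.07, 0, 0, 0],
  [1, -0.1, 0, 0, 0],
  [1, -0.11, 0, 0, 0],
])

```text
time: 18.87
tool_pos: [0.4854, 0.257, 0.2553]
ee_rot: [2.421, 1.562, 0.377]
wrist_force: [-0.2, -0.8, 0.6]
width: 0.094
```

Request:
send_rows([
  [1, 0, 0.01, 0.02, 0],
  [1, 0, 0.025, 0.05, 0],
  [1, 0, 0.04, 0.08, 0],
  [1, 0, 0.055, 0.1, 0],
  [1, 0, 0.055, 0.1, 0],
])

```text
time: 19.28
tool_pos: [0.4874, 0.1384, 0.2491]
ee_rot: [0.282, 1.568, -1.767]
wrist_force: [0.6, 1.0, -0.2]
width: 0.0938
```

Request:
send_rows([
  [1, 0, 0, 0, 0],
  [1, 0, 0, 0, 0],
  [1, 0, 0, 0, 0],
])

```text
time: 19.53
tool_pos: [0.4869, 0.1432, 0.2494]
ee_rot: [-1.433, 1.57, 2.807]
wrist_force: [-0.5, -0.5, -0.7]
width: 0.094
```

```bash
python3 - <<'E'
from h import *
for n in ['side','top','wrist']: snap(n,n+'E')
crop('sideE',190,165,190,150,4); crop('topE',130,110,230,170,3.4)
E
```

```text
(no output)
```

View pics/sideE_c190_165.png

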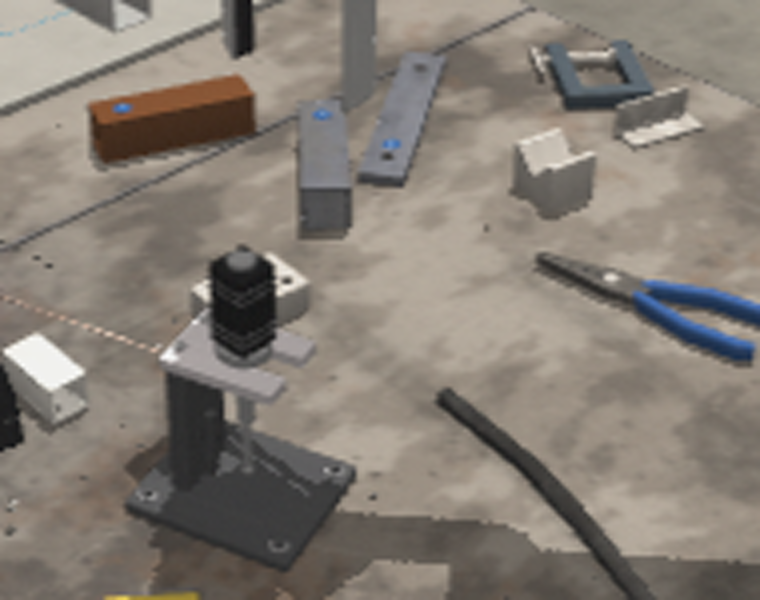

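View pics/topE_c130_110.png

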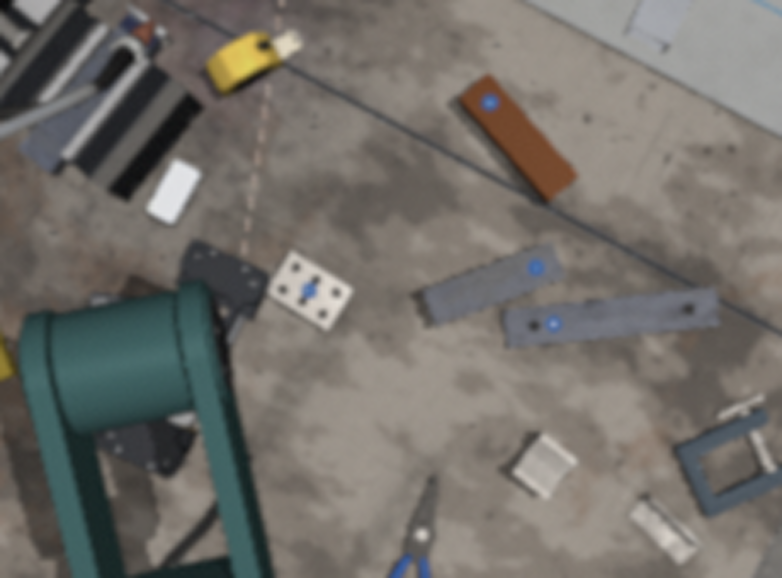

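View pics/wristE.png

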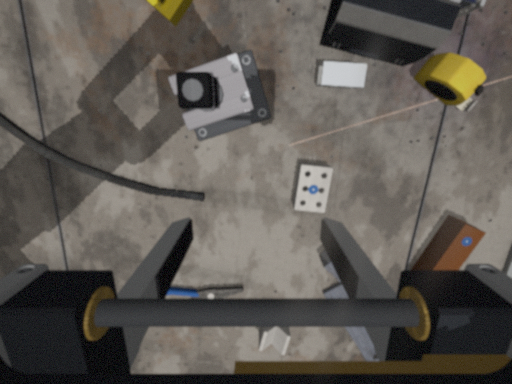

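```bash
python3 - <<'E'
from bench import robot
print(robot.close_job())
E
```

```text
the job is handed in; nothing more can be done
None
```

I took the probe from the stand and pressed it upright on the blue dye spots of the setting block, the box section and the flat bar, in that order. I then hung it back in the slot, let go, backed the arm clear, and handed in at about 20 s. No verdict is reported on hand-in.

- **Presses:** From the arm's height, the plunger went in about 6–7 mm of its 12 mm each time, and I held it there for at least 0.3 s. The wrist force rose by 2–4 N. The pictures show the tip within about 2 mm of each spot's centre, though the plunger and contact force have no direct reading.
- **Stand:** The collar seated at the height where I had gripped it (TCP z 0.1403 m, same position to within 0.3 mm). In the last side picture the probe stands upright on both tines, at the same pixels as at the start.
- **Other things:** The three pieces and the bystanders show no visible movement between the first and last pictures. I left the brown look-alike alone.
- **Disagreement:** One early wrist picture, taken while the arm was still moving, put the probe 4–5 mm off. I retook it at rest, and it then agreed with the other cameras to about 1 mm.

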